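Finish the last pack and switch off the film wrapper

ROBOT

A 7-joint arm with a two-finger parallel gripper is mounted at the origin on the work surface. World frame = base frame: x ahead of the robot, y to its left, z up, the work surface at z = 0. Lengths are in m, angles in rad, forces in N, time in s.
With the tool pointing down it reaches from about 0.4 to 0.85 m from the base axis. Payload 10.4 kg.
Tool frame: the origin (TCP) lies at the very end of the fingers, on their centre line; the grasp point (between the pads) lies 19 mm behind it (manip.tcp_to_grasp is the distance from the TCP to the grasp point, in m); x points along the fingers, y is the direction in which the jaws open and shut, and the axes are right-handed (so a half turn about x gives the same grasp; the last joint's range is limited). The gripper opens to 85 mm and grips with 20 to 120 N. Pads are 22 mm wide; open, the fingers measure 114 mm over their backs; the gripper's body (76 mm by 85 mm) begins 54 mm behind the grasp point. The pads swing forward as they close: fully open they stand 13 mm farther back than shut.
Start: joints at [1.323, 0.332, -0.065, 1.46, 0.022, 1.35, -0.088], TCP at [0.139, -0.609, 0.231] pointing down, gripper open.
Joint ranges: [-2.6, 2.6], [-0.5, 2.12], [-1.47, 1.34], [0.16, 2.42], [-1.27, 4.41], [0.06, 2.06], [-2.6, 2.6]. Speed limits (rad/s): [2.22, 2.22, 2.79, 2.79, 3.14, 3.14, 3.14].

INTERFACE

Orientations are given as a unit quaternion [x, y, z, w].
In Python, from workcell import manip, cams, hand_in gives the robot as it stands.
- The arm moves only by the shell command python3 -m handwheel 'ROWS' [FORCE]. ROWS is text: rows parted by semicolons, each of 7 numbers parted by spaces: the shift along the tool's x, y, z in mm, then the turn, a rotation vector about the tool's x, y, z in rad, then the finger opening in mm, from 0 to 85.4. A call has 1 to 8 rows; each row shifts and turns the commanded pose from where the row before left it, along the tool's axes as they then stand; what a row does not reach is not made up. A row lasts 1/10 s, in which the tool goes at most 50 mm and 8.59 degrees, less where a joint would pass 70% of its speed; a pose out of reach is approached as far as the arm can. A call with a gripper value outside its range is refused whole. The fingers move at their own pace and stop on an object; FORCE is the grip in N (left out, the last holds). Time passes only in rows, so rows that do not move let the fingers close. It gives the time, the measured TCP pose, the force and the opening at its end, in the units of the state.
- manip.get_obs(): the state, without advancing time (a new reading comes with each control period).
- cams.camera(name): name is "scene" or "top" or "wrist"; returns a dict with "color" (420x560x3 uint8, blue, green, red), "depth" (420x560 float32, m along the optical axis (not along the pixel's ray), 0 where there is no reading), "camera_matrix" (3x3 intrinsics, pixels), "origin" and "attitude" of the camera in the world; the wrist camera has in their place "T_tool_cam" (4x4, takes a point from camera to tool coordinates, whose origin is the TCP and whose axes are the tool frame's). Camera axes: x right, y down, z forward; pixel columns grow to the right and rows downward; lengths in m; the calibration is good to about 2 mm. A picture is of the moment at which its call begins: read the wrist's pose just before it.
- hand_in(): hands the job in, once; it reports no verdict.
Trained networks look in the newest picture that a camera, given by its name, has taken for a name from the list of things; names that differ only in an ending like _2 or _b are one class to them, and where a whole thing is asked for, a point or a joint stands for the part that bears it (a point fixed in the world has none). Each returns a list of dicts, best first, with "conf" (0 to 1); they miss things now and then, are a little off and sometimes report something else, mostly with a low value. They report only what shows in the picture. A call takes as long as a camera call. They do not tell look-alikes from the thing itself.
- cams.recognise(camera, thing): "box" ([left, top, width, height] in pixels, round what is visible of it).
- cams.outline_of(camera, thing): "region" (420x560 bool, what is visible of it) and "box" ([left, top, width, height] in pixels, round what is visible of it).
The state is a dict: "clock": time; "joint_pos": joint angles; "joint_velocities": joint speeds; "tau": joint torques, N m; "position": TCP position; "ee_rot": TCP orientation; "ft_force": force on the tool from outside, world axes, zero at the start; "torque": the same for the moment, N m; "grip_width": opening from 0.0 (shut) to 1.0 (fully open).
Only numpy, scipy, OpenCV 4.12 (cv2) and the standard library are available. Lean on these libraries where they do the work, as an engineer would, in place of code of your own. Each camera call takes 0.05 s, during which the arm holds its last target.

TASK

The last pack of mandarins is sealed: with your fingers, push it off the wrapper's hot plate, sliding it across onto the middle of the scale's pan so that the pan alone carries it. Also flip both of the wrapper's toggle switches off, each lever over towards the front of the machine until it snaps. Don't pick anything up, leave the thermostat as it is set, and leave the other things on the bench alone.

Things in the scene. Friction and masses are not known exactly. Their poses are not given: they have to be found in the camera images.
- wrapper: Hand film wrapper, a white machine fixed on the bench, 520 mm deep (own x) by 480 mm wide (own y). Origin: centre of its underside, on the bench; own -x is its front (nearer the robot), +y its left end, beside the scale. From x = -75 to 6 mm a blue panel with the toggles and thermostat rises rearward from 85 to 112 mm; end blocks beyond y +-220 mm there are 112 mm high.
- plate_centre (a point): Centre of the top of the wrapper's black hot plate, 88 mm above the bench, at the wrapper's x -165, y 0 mm. The plate measures 140 mm (x) by 400 mm (y). The white deck around it is 85 mm high, level and without a lip out to the machine's ends at y +-240 mm.
- cutter_bar (a point): Middle of the top of the wrapper's cutter bar, 130 mm above the bench, at the wrapper's x = 82 mm; the bar is 12 mm deep and runs along y. In front of it, back to the panel (x = 6 mm), is a level deck 112 mm high. Behind it lies the film roll along y: 96 mm across, axis at x = 165 mm, top 185 mm above the bench.
- pack: The pack: a white foam tray 120 mm (own x) by 175 mm (own y), 24 mm high, upright sides, with six mandarins whose tops are 60 mm above the tray's underside; about 0.5 kg, one rigid loose piece. Origin: centre of its underside. It starts on the hot plate, long side along the plate within about 0.12 rad, and slides when pushed on the tray's side.
- scale: Bench scale, fixed, beside the wrapper's left end (gap 8 to 20 mm). Origin on the bench under the middle of its pan, axes parallel to the wrapper's. Flat stainless pan 230 mm (x) by 280 mm (y), no lip, top 80 mm above the bench (5 mm below the wrapper's deck). Its display, under 50 mm high, sticks out in front to x = -171 mm.
- pan_centre (a point): The middle of the top face of the scale's pan, 80 mm above the bench.
- toggle_plate_tip (a point): End of the lever of the hot plate's toggle (right-hand one seen from the front, at the wrapper's y = -110 mm): plain steel bat lever, 34 mm from pivot to end, 10 mm thick at the end, 7 mm at the foot. On: upright, this point about 139 mm above the bench, the pivot straight below. Off: leaning about 38 degrees to the wrapper's front, this point about 22 mm nearer the front and 7 mm lower.
- toggle_plate (a joint): Lever angle of the hot plate's toggle: 0 = on (lever upright), 0.70 rad = off (leaning to the wrapper's front). An over-centre spring holds it against either stop; it resists with about 4 N at the tip, falling to nothing at mid throw (0.35), and then snaps over by itself.
- toggle_cutter_tip (a point): End of the lever of the cutter wire's toggle, the same kind of lever, at the wrapper's y = -20 mm (90 mm to the left of the other).
- toggle_cutter (a joint): Lever angle of the cutter's toggle, same meaning: 0 = on, 0.70 = off, over-centre at 0.35.
- thermostat_pointer (a point): Pointer end on top of the black thermostat knob (36 mm across, 22 mm high) on the panel at the wrapper's y = 80 mm; it turns easily; leave it as set.
- label_roll: Bystander: small roll of paper labels, 36 mm across, 30 mm high, standing on the right end of the wrapper's deck, beside the plate. Origin under its centre.
- marker: Bystander: marker pen, 130 mm long and 14 mm thick, lying on the level deck behind the panel, left of the toggles. Origin under its middle; it lies along its own y.
- calculator: Bystander: desk calculator, 150 by 100 by 16 mm, lying to the left of the scale. Origin under its centre.
- cutter_knife: Bystander: yellow box cutter, 155 mm long, 12 mm high, lying to the right in front. Origin under the middle of its handle.
- tray_stack: Bystander: stack of empty foam trays, 120 by 175 mm, 46 mm high, to the right of the wrapper. Origin under its centre.
- apple: Bystander: red apple, 78 mm across, 68 mm high, to the right. Origin under its centre.
- grape_punnet: Bystander: clear punnet of grapes, 120 by 160 mm, 64 mm high, behind the scale. Origin under its centre.
Things that resemble listed ones, but are neither listed nor needed, are in the scene too. Leave any pink look-alike of the pack alone.

How it is judged:
At the end, for the whole second after the job is handed in: The pack rests flat on the scale's pan, its centre within 50 mm of the pan's middle, touching the wrapper no more; both toggle levers lie at their off stops (joint above 0.6 of 0.70 rad) (horizontal distance between pack and pan_centre below 0.05 m and z of pack in the frame of scale between 0.074 and 0.084 m and angle between pack's own z axis and vertical below 0.06 rad and contact force between pack and wrapper below 0.1 N and contact force between pack and scale above 1 N and linear speed of pack below 0.02 m/s and value of joint each of toggle_plate, toggle_cutter above 0.6 rad).
It fails at once if the pack is lifted (more than 20 mm above the hot plate) (height (world z) of pack above 0.108 m).
It fails at once if the pack is tipped by more than 0.35 rad (angle between pack's own z axis and vertical above 0.35 rad).
It fails at once if the thermostat is turned (its pointer moves more than 5 mm) (distance of thermostat_pointer from where it was at the start of the episode above 0.005 m).
It fails at once if another thing on the bench is moved by more than 25 mm (distance of any of label_roll, marker, calculator, cutter_knife, tray_stack, apple, grape_punnet from where it was at the start of the episode above 0.025 m).
It also fails if it takes over 51 s, if anything falls off the work surface, if the arm or the gripper's body presses on something with over 40 N, if the wrist force passes 120 N, or if a joint passes its speed limit or range.

## Working session

There is one attempt and no reset: what is moved stays moved. The work goes in short steps, Python scripts to look and compute and a shell command to move; the robot and the scene stay as the last step left them, time stands still between calls to the robot, and variables do not carry over. Pictures are saved under pics/ and viewed, and the job is handed in when it is done.

```bash
ls; mkdir -p pics; cat > h.py <<'E'
import numpy as np, cv2, pickle
from workcell import manip, cams, hand_in
from scipy.spatial.transform import Rotation as R
def grab(n,save=None):
    o=manip.get_obs(); c=cams.camera(n)
    if n=='wrist':
        T=np.eye(4); T[:3,:3]=R.from_quat(o['ee_rot']).as_matrix(); T[:3,3]=o['position']
        c['T']=T@np.array(c['T_tool_cam'])
    else:
        a=np.array(c['attitude']); T=np.eye(4)
        T[:3,:3]=R.from_quat(a).as_matrix() if a.size==4 else a
        T[:3,3]=c['origin']; c['T']=T
    if save: cv2.imwrite('pics/'+save,c['color'])
    return c
def pts(c,us,vs):
    K=np.array(c['camera_matrix']); us=np.asarray(us);vs=np.asarray(vs)
    d=c['depth'][vs.astype(int),us.astype(int)]
    p=np.stack([(us-K[0,2])/K[0,0]*d,(vs-K[1,2])/K[1,1]*d,d],-1)
    w=p@c['T'][:3,:3].T+c['T'][:3,3]
    w[d==0]=np.nan
    return w
def cloud(c):
    v,u=np.mgrid[0:420,0:560]
    return pts(c,u,v)
E
python3 - <<'E'
from h import *
for n in ['scene','top','wrist']:
    c=grab(n,n+'0.png'); print(n,c['T'].round(3).tolist(),c.get('attitude'))
    pickle.dump(c,open(n+'0.pkl','wb'))
print(manip.get_obs())
E
```

```text
pics
scene [[0.156, 0.762, -0.629, 1.67], [0.988, -0.119, 0.101, -0.207], [0.002, -0.637, -0.771, 1.574], [0.0, 0.0, 0.0, 1.0]] [ 0.71506794  0.61158163 -0.21913002 -0.25812359]
top [[0.013, -0.994, 0.106, 0.348], [-1.0, -0.013, -0.0, 0.017], [0.002, -0.106, -0.994, 1.49], [0.0, 0.0, 0.0, 1.0]] [ 0.71074805 -0.70145535  0.03776155 -0.03703604]
wrist [[0.223, -0.932, -0.286, 0.212], [-0.975, -0.214, -0.064, -0.593], [-0.002, 0.293, -0.956, 0.374], [0.0, 0.0, 0.0, 1.0]] None
{'clock': 0.15, 'joint_pos': array([ 1.32338114,  0.33271149, -0.06470227,  1.46076091,  0.02159179,
        1.34989897, -0.08851911]), 'joint_velocities': array([ 0.00025415, -0.00202982, -0.00026434, -0.00232932,  0.00183834,
        0.00141183,  0.0001123 ]), 'tau': array([ 2.04308955e-03, -6.25823951e+01,  4.98362887e-02, -3.91854072e+01,
        1.61900441e-02,  7.44307763e-03,  3.16918067e-05]), 'position': array([ 0.1392678 , -0.60898828,  0.23070223]), 'ee_rot': array([-0.70258755, -0.0796953 ,  0.70270071, -0.07893734]), 'ft_force': array([0.1573576 , 0.2289997 , 0.25521011]), 'torque': array([ 0.02868122,  0.00259919, -0.05904032]), 'grip_width': 1.0008299892805983}
```

View pics/top0.png

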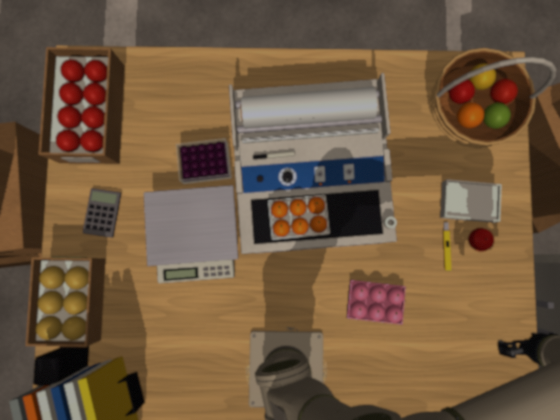

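View pics/scene0.png

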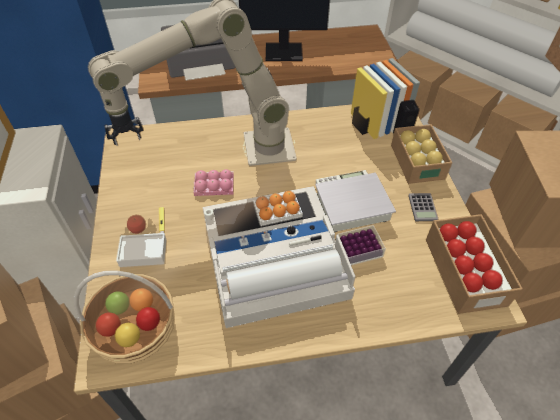

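```bash
python3 - <<'E'
from h import *
for n in ['top','scene']:
    grab(n)
    for t in ['wrapper','plate_centre','pack','scale','toggle_plate_tip','toggle_cutter_tip','thermostat_pointer','marker','label_roll','calculator']:
        try:
            r=cams.outline_of(n,t)
        except Exception as e: print(t,e);continue
        print(n,t,[(round(x['conf'],2),x['box']) for x in r])
        if r: pickle.dump(r,open(f'o_{n}_{t}.pkl','wb'))
E
```

```text
top wrapper [(0.97, [227.7, 72.6, 165.4, 180.7])]
top plate_centre [(0.97, [229.9, 73.4, 166.3, 180.9]), (0.34, [441.5, 223.0, 10.6, 46.6])]
top pack [(0.71, [269.4, 195.9, 56.2, 46.6]), (0.61, [342.5, 280.3, 63.7, 44.2])]
top scale []
top toggle_plate_tip [(0.31, [144.9, 184.4, 94.6, 95.9])]
top toggle_cutter_tip []
top thermostat_pointer []
top marker [(0.63, [253.3, 151.0, 41.3, 7.5])]
top label_roll []
top calculator [(0.59, [80.3, 188.8, 39.6, 47.2])]
scene wrapper [(0.68, [158.1, 205.5, 7.2, 24.3]), (0.61, [204.4, 187.0, 151.8, 139.6])]
scene plate_centre [(0.68, [200.6, 188.2, 155.1, 139.7])]
scene pack [(0.95, [253.8, 192.2, 49.5, 35.1]), (0.58, [193.0, 169.9, 43.3, 27.4])]
scene scale [(0.72, [316.2, 169.6, 82.5, 62.0])]
scene toggle_plate_tip []
scene toggle_cutter_tip []
scene thermostat_pointer [(0.4, [319.8, 172.8, 78.4, 61.4])]
scene marker [(0.42, [289.8, 234.2, 33.2, 8.4])]
scene label_roll []
scene calculator [(0.6, [411.7, 191.9, 22.5, 28.2])]
```

The top view shows the pack at (299,216) on the plate, the scale pan at (190,225), the toggles at (320,174) and (349,172), the thermostat at (288,176) and the pink look-alike at (376,300). Next I'll measure them.

```bash
python3 - <<'E'
from h import *
c=pickle.load(open('top0.pkl','rb'))
P=cloud(c)
cr=c['color'][70:290,130:410]; cv2.imwrite('pics/topcrop.png',cv2.resize(cr,None,fx=2.8,fy=2.7,interpolation=cv2.INTER_CUBIC))
np.set_printoptions(precision=3,suppress=True)
for n,(u,v) in dict(pan=(190,225),plateR=(355,215),plateL=(260,220),deckR=(390,240),deckF=(320,246),panel=(335,180),tc=(320,172),tp=(349,172),th=(288,176),rear=(340,150),disp=(180,274),bench=(300,300),bench2=(130,250)).items(): print(n,P[v,u])
# pan fit
m=(P[...,2]>0.07)&(P[...,2]<0.093)
sub=np.zeros_like(m); sub[180:270,140:241]=1
def rect(mm):
    q=P[mm][:,:2].astype(np.float32)
    r=cv2.minAreaRect(q); return r
mm=m&sub; mm2=np.zeros_like(mm)
n,l,s,_=cv2.connectedComponentsWithStats(mm.astype(np.uint8),connectivity=4)
print(s)
for k in range(1,n):
    if s[k,4]>1000: print(rect(l==k), np.median(P[l==k][:,2]))
# tray
o=pickle.load(open('o_top_pack.pkl','rb'))[0]['region']
print('pack',rect(o&(P[...,2]>0.095)), rect(o&(P[...,2]>0.1)&(P[...,2]<.12)))
W=pickle.load(open('o_top_wrapper.pkl','rb'))[0]['region']
print('wr',rect(W&(P[...,2]>0.07)))
# plate dark pixels
g=c['color'].max(2)
pl=(g<40)&(P[...,2]>.08)&(P[...,2]<.1); k=np.zeros_like(pl);k[185:250,245:390]=1
pl&=k; print('plate',rect(cv2.morphologyEx(pl.astype(np.uint8),cv2.MORPH_OPEN,np.ones((3,3)))>0))
E
```

```text
pan [0.447 0.3   0.084]
plateR [ 0.483 -0.208  0.094]
plateL [0.464 0.084 0.092]
deckR [ 0.408 -0.315  0.088]
deckF [ 0.387 -0.101  0.085]
panel [ 0.591 -0.146  0.095]
tc [ 0.607 -0.096  0.14 ]
tp [ 0.616 -0.188  0.101]
th [0.598 0.    0.117]
rear [ 0.681 -0.159  0.114]
disp [0.295 0.332 0.051]
bench [ 0.216 -0.045  0.   ]
bench2 [ 0.369  0.51  -0.004]
[[     0      0    560    420 228407]
 [   143    185     95     81   6663]
 [   237    193      4     54    130]]
((0.4488154649734497, 0.3030741214752197), (0.23048175871372223, 0.28172361850738525), 5.1899638175964355) 0.08001534389867637
pack ((0.47620728611946106, -0.031579457223415375), (0.11978635936975479, 0.17433303594589233), 6.560147762298584) ((0.4762137830257416, -0.031577907502651215), (0.11978347599506378, 0.17432722449302673), 6.55451774597168)
wr ((0.6457623243331909, -0.07245200872421265), (0.5230705142021179, 0.48104536533355713), 5.2570719718933105)
plate ((0.4784013628959656, -0.08873409032821655), (0.1324780136346817, 0.39047661423683167), 5.729461193084717)
```

View pics/topcrop.png

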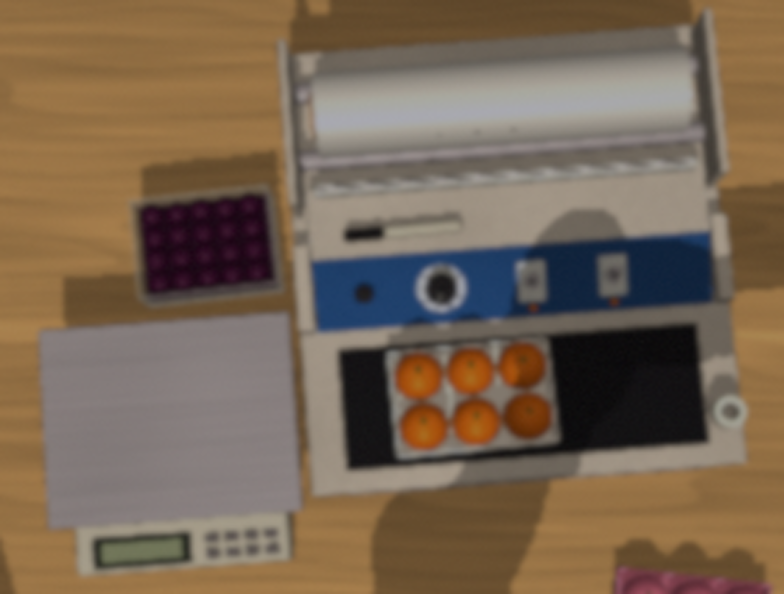

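```bash
cat >> h.py <<'E'
np.set_printoptions(precision=4,suppress=True)
TH=np.deg2rad(5.22); WO=np.array([.6458,-.0725])
WR=np.array([[np.cos(TH),-np.sin(TH)],[np.sin(TH),np.cos(TH)]])
def w2W(x,y): return WO+WR@np.array([x,y])
def W2w(p): return WR.T@(np.array(p)[:2]-WO)
def st():
    o=manip.get_obs(); M=R.from_quat(o['ee_rot']).as_matrix()
    print('t',round(o['clock'],2),'pos',o['position'],'wrap',W2w(o['position']),'F',o['ft_force'],'grip',round(o['grip_width'],3))
    print(M); return o,M
def plan(x,y,z):
    """target in wrapper frame, jaw along wrapper x nearest: total shift in current tool axes mm, and rotvec in tool axes"""
    o,M=st(); g=np.array([*w2W(x,y),z]); 
    best=None
    for s in (1,-1):
        Y=s*np.array([*WR[:,0],0]); X=np.array([0,0,-1.]); T=np.stack([X,Y,np.cross(X,Y)],1)
        rv=R.from_matrix(M.T@T).as_rotvec()
        if best is None or np.linalg.norm(rv)<np.linalg.norm(best[0]): best=(rv,T)
    rv,T=best
    print('shift in tool axes now mm',M.T@(g-o['position'])*1e3,'in aligned axes',T.T@(g-o['position'])*1e3,'rv',rv)
E
python3 - <<'E'
from h import *
plan(-0.01,-0.11,0.2)
c=pickle.load(open('top0.pkl','rb'));P=cloud(c)
# lever points
F=np.array([W2w(p) for p in P.reshape(-1,3)]).reshape(420,560,2)
for y in(-.11,-.02):
    m=(abs(F[...,1]-y)<.02)&(abs(F[...,0]+.035)<.04)&(P[...,2]>.115)
    print(np.c_[F[m],P[m][:,2]])
r=pickle.load(open('o_top_marker.pkl','rb'))[0]['region'];print('marker',F[r].min(0),F[r].max(0))
E
```

```text
t 1.25 pos [ 0.1393 -0.6093  0.2313] wrap [-0.5532 -0.4885] F [0.9469 0.0181 0.6895] grip 1.001
[[ 0.      0.2229 -0.9748]
 [-0.0001 -0.9748 -0.2229]
 [-1.      0.0001  0.    ]]
shift in tool axes now mm [  31.2833 -302.723  -588.8173] in aligned axes [  31.319   543.2148 -378.5003] rv [-1.4371  0.0001 -0.0001]
[[ 0.0041 -0.1053  0.1158]
 [ 0.0035 -0.1081  0.1176]
 [ 0.0031 -0.1143  0.1171]
 [ 0.0003 -0.1077  0.1181]
 [-0.0031 -0.117   0.1158]
 [-0.0351 -0.1074  0.1391]
 [-0.0355 -0.1103  0.1399]
 [-0.0364 -0.1055  0.1311]
 [-0.0383 -0.107   0.1401]
 [-0.0394 -0.1091  0.145 ]
 [-0.039  -0.1127  0.1416]
 [-0.0382 -0.1063  0.1244]
 [-0.0419 -0.1062  0.1433]
 [-0.0409 -0.1103  0.1366]
 [-0.0408 -0.1064  0.1218]
 [-0.0416 -0.1089  0.1251]]
[[ 0.0043 -0.0223  0.1156]
 [ 0.0023 -0.0036  0.1172]
 [ 0.0022 -0.0098  0.1157]
 [ 0.0016 -0.0127  0.1174]
 [ 0.0009 -0.0251  0.116 ]
 [-0.     -0.0309  0.1182]
 [-0.0049 -0.0215  0.1153]
 [-0.0085 -0.0273  0.1156]
 [-0.0343 -0.0201  0.1389]
 [-0.0374 -0.0167  0.1401]
 [-0.0373 -0.0198  0.1386]
 [-0.0379 -0.0226  0.1402]
 [-0.041  -0.0161  0.1433]
 [-0.0406 -0.0194  0.1401]
 [-0.0409 -0.0224  0.1402]
 [-0.0416 -0.0171  0.1302]
 [-0.0417 -0.0202  0.1293]]
marker [nan nan] [nan nan]
```

```bash
python3 -m handwheel '0 -21 -42 -0.13 0 0 0;0 -16 -40 -0.13 0 0 0;0 -10 -40 -0.13 0 0 0;0 -5 -40 -0.13 0 0 0;0 0 -40 -0.13 0 0 0;0 5 -40 -0.13 0 0 0' 40; python3 -c "
from h import *
plan(-0.01,-0.11,0.2)"
```

```text
clock: 1.85
position: [0.328, -0.4401, 0.2315]
ee_rot: [-0.619, -0.342, 0.619, -0.342]
ft_force: [0.5, -0.2, 0.0]
grip_width: 0.005
t 1.85 pos [ 0.328  -0.4401  0.2315] wrap [-0.35   -0.3372] F [ 0.5319 -0.233   0.0173] grip 0.005
[[ 0.0002  0.8469 -0.5318]
 [-0.0006 -0.5318 -0.8469]
 [-1.      0.0005  0.0004]]
shift in tool axes now mm [  31.4558  132.4246 -386.8492] in aligned axes [  31.5496  339.9573 -227.1821] rv [-0.6518  0.0005 -0.0003]
```

```bash
python3 -m handwheel '0 17 -42 -0.13 0 0 0;0 22 -40 -0.13 0 0 0;0 27 -37 -0.13 0 0 0;0 31 -33 -0.13 0 0 0;0 35 -29 -0.13 0 0 0;0 40 -26 0 0 0 0;0 40 -26 0 0 0 0;0 0 0 0 0 0 0'; python3 -c "
from h import *
plan(-0.01,-0.11,0.2)"
```

```text
clock: 2.65
position: [0.5898, -0.2406, 0.2309]
ee_rot: [0.478, 0.523, -0.475, 0.522]
ft_force: [-0.8, 0.6, -0.4]
grip_width: 0.001
t 2.65 pos [ 0.5898 -0.2406  0.2309] wrap [-0.0711 -0.1623] F [-0.8155  0.5533 -0.4419] grip 0.001
[[ 0.0018  0.9957  0.0932]
 [ 0.0041  0.0931 -0.9956]
 [-1.      0.0022 -0.0039]]
shift in tool axes now mm [ 31.2154  61.106  -52.0276] in aligned axes [ 30.8795  61.0593 -52.2823] rv [ 0.0022 -0.0039 -0.0021]
```

```bash
python3 -m handwheel '0 31 -26 0 0 0 0;0 30 -26 0 0 0 0;25 0 0 0 0 0 0;0 0 0 0 0 0 0'; python3 -c "
from h import *
plan(-0.01,-0.11,0.123)
grab('wrist','w1.png')"
```

```text
clock: 3.05
position: [0.641, -0.1896, 0.203]
ee_rot: [0.477, 0.523, -0.479, 0.519]
ft_force: [-0.5, -0.1, -0.2]
grip_width: -0.003
t 3.05 pos [ 0.641  -0.1896  0.203 ] wrap [-0.0154 -0.1162] F [-0.4785 -0.0807 -0.1691] grip -0.003
[[-0.0047  0.9963  0.0861]
 [ 0.0015  0.0861 -0.9963]
 [-1.     -0.0045 -0.0019]]
shift in tool axes now mm [79.9915  5.7612 -6.0857] in aligned axes [80.0052  5.4282 -6.2095] rv [-0.0049 -0.0019  0.0045]
```

View pics/w1.png

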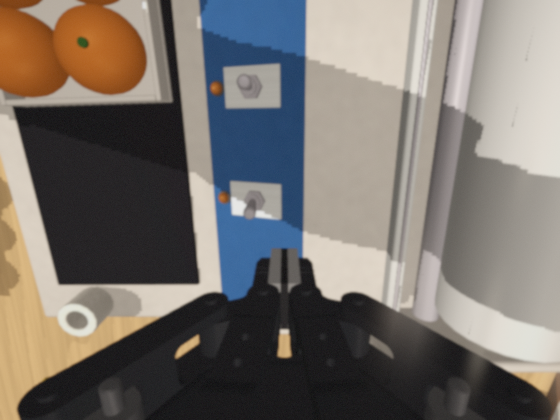

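The wrist view shows the closed fingertips at (283,255), behind the plate toggle at (250,205). The cutter toggle is at (248,85). I'll go down behind the lever.

```bash
python3 -m handwheel '0 2 -4 0 0 0 0;30 2 0 0 0 0 0;30 0 0 0 0 0 0;15 0 0 0 0 0 0;0 0 0 0 0 0 0;0 0 0 0 0 0 0'; python3 -c "
from h import *
plan(-0.01,-0.11,0.123)"
```

```text
clock: 3.7
position: [0.6461, -0.1871, 0.1329]
ee_rot: [0.479, 0.52, -0.479, 0.521]
ft_force: [0.0, 0.2, 0.0]
grip_width: -0.002
t 3.7 pos [ 0.6461 -0.1871  0.1329] wrap [-0.0101 -0.1142] F [0.0181 0.1651 0.0495] grip -0.002
[[ 0.0015  0.9965  0.0832]
 [-0.0005  0.0832 -0.9965]
 [-1.      0.0015  0.0006]]
shift in tool axes now mm [ 9.9218  0.0761 -4.1868] in aligned axes [ 9.9244  0.1235 -4.1796] rv [-0.0078  0.0006 -0.0015]
```

```bash
python3 -m handwheel '9 0 -4 0 0 0 0;0 0 0 0 0 0 0;0 -8 0 0 0 0 0;0 -8 0 0 0 0 0;0 0 0 0 0 0 0'; python3 -m handwheel '0 -4 0 0 0 0 0;0 -4 0 0 0 0 0;0 0 0 0 0 0 0'; python3 -c "
from h import *
st()"
```

```text
clock: 4.2
position: [0.6289, -0.1842, 0.1231]
ee_rot: [0.479, 0.52, -0.478, 0.521]
ft_force: [2.5, 1.6, 0.7]
grip_width: -0.002
clock: 4.5
position: [0.6204, -0.1852, 0.1221]
ee_rot: [0.478, 0.521, -0.479, 0.52]
ft_force: [-0.0, -0.6, 0.1]
grip_width: -0.001
t 4.5 pos [ 0.6204 -0.1852  0.1221] wrap [-0.0355 -0.1099] F [-0.0235 -0.5843  0.1371] grip -0.001
[[-0.0012  0.9965  0.0834]
 [-0.0005  0.0833 -0.9965]
 [-1.     -0.0013  0.0004]]
```

```bash
python3 -m handwheel '0 20 0 0 0 0 0;-38 6 0 0 0 0 0;0 0 -45 0 0 0 0;0 0 -45 0 0 0 0;0 0 0 0 0 0 0;0 0 0 0 0 0 0'; python3 -c "
from h import *
plan(-0.01,-0.02,0.123)
grab('wrist','w2.png');grab('top','t2.png')"
```

```text
clock: 5.1
position: [0.6395, -0.0917, 0.1603]
ee_rot: [0.478, 0.521, -0.478, 0.521]
ft_force: [-0.4, -0.8, 0.2]
grip_width: -0.002
t 5.1 pos [ 0.6395 -0.0917  0.1603] wrap [-0.0081 -0.0186] F [-0.3668 -0.8045  0.164 ] grip -0.002
[[-0.0006  0.9963  0.0864]
 [-0.0004  0.0864 -0.9963]
 [-1.     -0.0006  0.0003]]
shift in tool axes now mm [37.2747 -1.9003  1.4418] in aligned axes [37.2731 -1.9294  1.4457] rv [-0.0046  0.0003  0.0006]
```

View pics/w2.png

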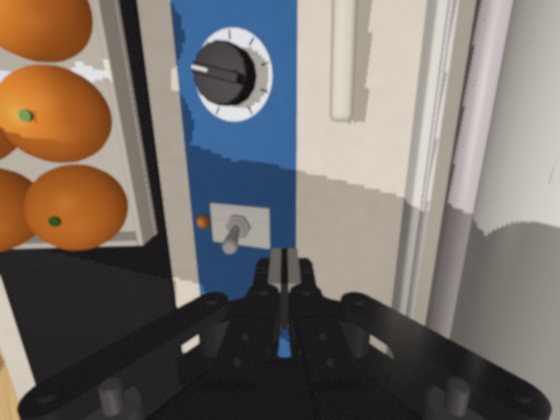

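The view shows the fingertips at (283,255), the upright cutter lever at (235,235), and the thermostat and marker well away. I'll repeat the same push.

```bash
python3 -m handwheel '25 -1 1 0 0 0 0;12 0 0 0 0 0 0;0 0 0 0 0 0 0;0 -8 0 0 0 0 0;0 -8 0 0 0 0 0;0 0 0 0 0 0 0'; python3 -m handwheel '0 -4 0 0 0 0 0;0 -4 0 0 0 0 0;0 0 0 0 0 0 0;0 0 0 0 0 0 0'; python3 -c "
from h import *
st()"
```

```text
clock: 5.8
position: [0.6228, -0.0955, 0.1245]
ee_rot: [0.479, 0.52, -0.478, 0.521]
ft_force: [3.3, 0.7, -1.0]
grip_width: 0.002
clock: 6.2
position: [0.6144, -0.096, 0.1232]
ee_rot: [0.478, 0.521, -0.479, 0.52]
ft_force: [-0.0, 0.0, 0.3]
grip_width: 0.001
t 6.2 pos [ 0.6144 -0.096   0.1232] wrap [-0.0334 -0.0205] F [-0.0243  0.0221  0.3078] grip 0.001
[[-0.0009  0.9965  0.0838]
 [-0.0002  0.0838 -0.9965]
 [-1.     -0.0009  0.0001]]
```

```bash
python3 -m handwheel '0 20 0 0 0 0 0;-40 4 0 0 0 0 0;-45 0 45 0 0 0 0;0 -40 5 0 0 0 75;0 -40 0 0 0 0 75;0 -40 0 0 0 0 75;0 -36 0 0 0 0 75;0 0 0 0 0 0 75'; python3 - <<'E'
from h import *
plan(-.165,-.065,.11)
grab('wrist','w3.png'); c=grab('top','t3.png')
P=cloud(c);F=np.array([W2w(p) for p in P.reshape(-1,3)]).reshape(420,560,2)
for y in(-.11,-.02):
    m=(abs(F[...,1]-y)<.015)&(abs(F[...,0]+.045)<.03)&(P[...,2]>.115)
    print(np.c_[F[m],P[m][:,2]])
cv2.imwrite('pics/t3c.png',cv2.resize(c['color'][140:260,230:410],None,fx=4,fy=4,interpolation=cv2.INTER_CUBIC))
E
```

```text
clock: 7.0
position: [0.4827, -0.1484, 0.1982]
ee_rot: [0.478, 0.52, -0.48, 0.52]
ft_force: [0.4, -1.0, 1.5]
grip_width: 0.846
t 7.0 pos [ 0.4827 -0.1484  0.1982] wrap [-0.1693 -0.0607] F [ 0.3861 -1.0382  1.4828] grip 0.846
[[-0.0032  0.9967  0.0813]
 [-0.0018  0.0813 -0.9967]
 [-1.     -0.0033  0.0015]]
shift in tool axes now mm [88.2347  4.661   4.1276] in aligned axes [88.2432  4.3286  4.3038] rv [-0.0097  0.0015  0.0033]
[]
[[-0.0405 -0.0177  0.1239]
 [-0.0409 -0.0207  0.1246]
 [-0.046  -0.0161  0.1378]
 [-0.0467 -0.0189  0.1401]
 [-0.0469 -0.0219  0.1399]
 [-0.0498 -0.0154  0.142 ]
 [-0.0491 -0.0189  0.1367]
 [-0.0485 -0.0225  0.1318]
 [-0.0527 -0.0184  0.1399]
 [-0.0517 -0.0221  0.1329]]
```

View pics/w3.png

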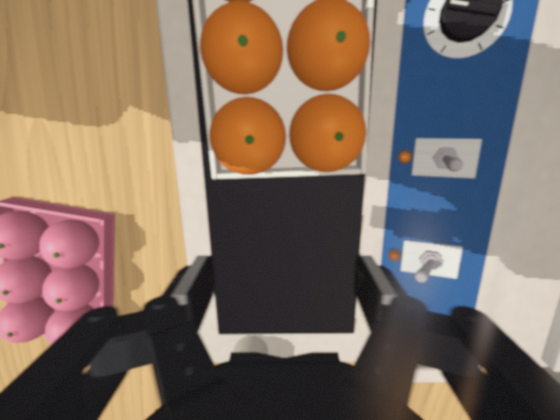

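View pics/t3c.png

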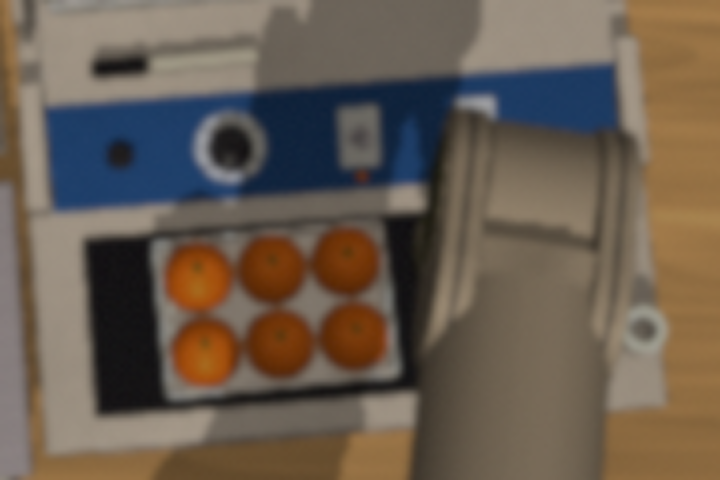

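```bash
python3 - <<'E'
from h import *
st()
c=grab('wrist','w4.png'); P=cloud(c);F=np.array([W2w(p) for p in P.reshape(-1,3)]).reshape(420,560,2)
for y in(-.11,-.02):
    m=(abs(F[...,1]-y)<.015)&(abs(F[...,0]+.045)<.03)
    for a in np.arange(.09,.15,.006):
        k=m&(P[...,2]>=a)&(P[...,2]<a+.006)
        if k.sum(): print(y,round(a,3),k.sum(),np.median(F[k],0),F[k].min(0),F[k].max(0))
# fingers
g=P[...,2]; k=(g>.15); 
v,u=np.where(k); q=c['T'];
E
python3 -m handwheel '0 4 4 0 0 0 75;0 0 0 0 0 0 75'
```

```text
t 7.1 pos [ 0.4863 -0.1476  0.1989] wrap [-0.1657 -0.0602] F [ 1.0422 -0.4121  0.2254] grip 0.882
[[-0.0001  0.9966  0.0829]
 [-0.0009  0.0829 -0.9966]
 [-1.     -0.0001  0.0009]]
-0.11 0.09 546 [-0.0624 -0.1079] [-0.0748 -0.1249] [-0.0483 -0.095 ]
-0.11 0.096 393 [-0.0502 -0.1048] [-0.0737 -0.1244] [-0.0325 -0.095 ]
-0.11 0.102 976 [-0.0284 -0.1078] [-0.0518 -0.125 ] [-0.015 -0.095]
-0.11 0.108 61 [-0.0237 -0.1069] [-0.0533 -0.1248] [-0.0151 -0.095 ]
-0.11 0.114 32 [-0.0503 -0.1063] [-0.0566 -0.1094] [-0.0461 -0.105 ]
-0.11 0.12 42 [-0.0553 -0.1056] [-0.062  -0.1084] [-0.0501 -0.1043]
-0.11 0.126 92 [-0.0635 -0.1064] [-0.0673 -0.1124] [-0.0545 -0.1038]
-0.11 0.132 57 [-0.0621 -0.1084] [-0.0647 -0.112 ] [-0.0586 -0.1051]
-0.02 0.09 762 [-0.0627 -0.0189] [-0.075  -0.0349] [-0.0489 -0.0051]
-0.02 0.096 673 [-0.049  -0.0195] [-0.0722 -0.035 ] [-0.0333 -0.005 ]
-0.02 0.102 1195 [-0.0274 -0.0174] [-0.0519 -0.0349] [-0.015  -0.0052]
-0.02 0.108 82 [-0.0203 -0.018 ] [-0.0491 -0.0348] [-0.015  -0.0052]
-0.02 0.114 10 [-0.0494 -0.0173] [-0.0511 -0.0205] [-0.0478 -0.0158]
-0.02 0.12 13 [-0.0518 -0.017 ] [-0.0536 -0.0208] [-0.0491 -0.0151]
-0.02 0.126 15 [-0.0543 -0.0166] [-0.0563 -0.0213] [-0.0521 -0.0148]
-0.02 0.132 104 [-0.0549 -0.0184] [-0.0575 -0.0238] [-0.0484 -0.0143]
-0.02 0.138 67 [-0.0524 -0.0187] [-0.0566 -0.0222] [-0.0491 -0.0159]
clock: 7.35
position: [0.4921, -0.151, 0.1984]
ee_rot: [0.479, 0.521, -0.478, 0.521]
ft_force: [0.7, -0.5, -1.0]
grip_width: 0.878
```

```bash
cat > lev.py <<'E'
from h import *
st()
c=grab('wrist'); P=cloud(c);F=np.array([W2w(p) for p in P.reshape(-1,3)]).reshape(420,560,2)
for y in(-.11,-.02):
    m=(abs(F[...,1]-y)<.015)&(abs(F[...,0]+.045)<.03)&(P[...,2]>.112)
    z=P[m][:,2]; k=z>z.max()-.008
    print(y,'tip',np.median(F[m][k],0),z.max(), np.median(z[k]))
E
python3 lev.py;python3 -m handwheel '0 0 0 0 0 0 75;0 0 0 0 0 0 75;0 0 0 0 0 0 75';python3 lev.py
```

```text
t 7.35 pos [ 0.4921 -0.151   0.1984] wrap [-0.1602 -0.0642] F [ 0.6568 -0.4793 -1.0205] grip 0.878
[[ 0.0001  0.9964  0.0843]
 [ 0.0008  0.0843 -0.9964]
 [-1.      0.0002 -0.0008]]
-0.11 tip [-0.0629 -0.1073] 0.13529890962128285 0.13208528473632947
-0.02 tip [-0.0536 -0.0188] 0.14001821381208776 0.13750479813801064
clock: 7.7
position: [0.4911, -0.1507, 0.1986]
ee_rot: [0.478, 0.521, -0.478, 0.521]
ft_force: [0.2, -0.1, -0.0]
grip_width: 0.877
t 7.7 pos [ 0.4911 -0.1507  0.1986] wrap [-0.1612 -0.0638] F [ 0.1744 -0.1203 -0.0374] grip 0.877
[[-0.0001  0.9964  0.0842]
 [ 0.0001  0.0842 -0.9964]
 [-1.     -0.0001 -0.0001]]
-0.11 tip [-0.0629 -0.1073] 0.13511395536073864 0.13163170708560998
-0.02 tip [-0.0538 -0.0187] 0.13999747164633589 0.13757665489161391
```

The cutter lever has stopped part way: its tip is at about x -54 mm, where the plate lever's is at -63 mm. I'll push it again, farther.

```bash
python3 -m handwheel '0 40 -10 0 0 0 0;0 40 -12 0 0 0 0;0 40 -12 0 0 0 0;0 25 -10 0 0 0 0;0 0 0 0 0 0 0;0 0 0 0 0 0 0'; python3 -c "
from h import *
plan(-0.016,-0.02,0.127)"
```

```text
clock: 8.35
position: [0.6317, -0.0945, 0.1982]
ee_rot: [0.478, 0.521, -0.478, 0.52]
ft_force: [0.4, -0.4, -1.2]
grip_width: -0.0
t 8.35 pos [ 0.6317 -0.0945  0.1982] wrap [-0.016  -0.0207] F [ 0.4258 -0.4473 -1.2453] grip -0.0
[[-0.0008  0.9964  0.0847]
 [ 0.0003  0.0847 -0.9964]
 [-1.     -0.0008 -0.0004]]
shift in tool axes now mm [71.1771  0.0487 -0.6342] in aligned axes [71.1768 -0.0027 -0.662 ] rv [-0.0063 -0.0004  0.0008]
```

```bash
python3 -m handwheel '35 0 0 0 0 0 0;36 0 0 0 0 0 0;0 0 0 0 0 0 0;0 -10 0 0 0 0 0;0 -7 0 0 0 0 0;0 0 0 0 0 0 0'; python3 -m handwheel '0 -5 0 0 0 0 0;0 0 0 0 0 0 0';python3 -m handwheel '0 -3 0 0 0 0 0;0 0 0 0 0 0 0'; python3 -c "
from h import *
st()"
```

```text
clock: 8.95
position: [0.6148, -0.097, 0.13]
ee_rot: [0.479, 0.519, -0.479, 0.521]
ft_force: [0.1, 0.1, 0.5]
grip_width: -0.004
clock: 9.15
position: [0.6098, -0.0969, 0.1285]
ee_rot: [0.479, 0.52, -0.479, 0.521]
ft_force: [0.2, 0.6, 0.1]
grip_width: -0.001
clock: 9.35
position: [0.6067, -0.097, 0.1277]
ee_rot: [0.479, 0.521, -0.479, 0.521]
ft_force: [-0.6, -0.3, 0.1]
grip_width: 0.004
t 9.35 pos [ 0.6067 -0.097   0.1277] wrap [-0.0411 -0.0208] F [-0.5866 -0.2915  0.131 ] grip 0.004
[[-0.0001  0.9965  0.0839]
 [-0.0001  0.0839 -0.9965]
 [-1.     -0.0001  0.0001]]
```

```bash
python3 -m handwheel '0 -4 0 0 0 0 0;0 0 0 0 0 0 0';python3 -m handwheel '0 -4 0 0 0 0 0;0 0 0 0 0 0 0;0 0 0 0 0 0 0'; python3 lev.py; python3 -c "
from h import *
grab('wrist','w5.png');c=grab('scene','s5.png');cv2.imwrite('pics/s5c.png',cv2.resize(c['color'][180:300,200:360],None,fx=5,fy=5,interpolation=cv2.INTER_CUBIC))"
```

```text
clock: 9.55
position: [0.6026, -0.0973, 0.1276]
ee_rot: [0.478, 0.521, -0.479, 0.52]
ft_force: [0.6, 0.1, -0.2]
grip_width: 0.0
clock: 9.85
position: [0.5991, -0.0976, 0.1279]
ee_rot: [0.479, 0.52, -0.478, 0.521]
ft_force: [2.1, 0.2, 0.2]
grip_width: -0.001
t 9.85 pos [ 0.5991 -0.0976  0.1279] wrap [-0.0487 -0.0207] F [2.0558 0.1922 0.1562] grip -0.001
[[ 0.0006  0.9965  0.0839]
 [-0.0001  0.0839 -0.9965]
 [-1.      0.0006  0.0001]]Traceback (most recent call last):
  File "lev.py", line 6, in <module>
    z=P[m][:,2]; k=z>z.max()-.008
                     ~~~~~^^
    return umr_maximum(a, axis, None, out, keepdims, initial, where)
ValueError: zero-size array to reduction operation maximum which has no identity
```

View pics/w5.png

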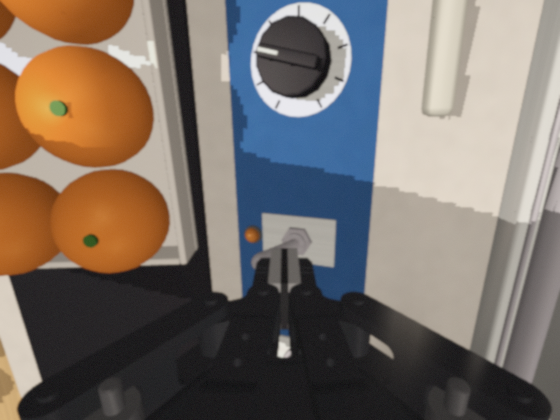

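View pics/s5c.png

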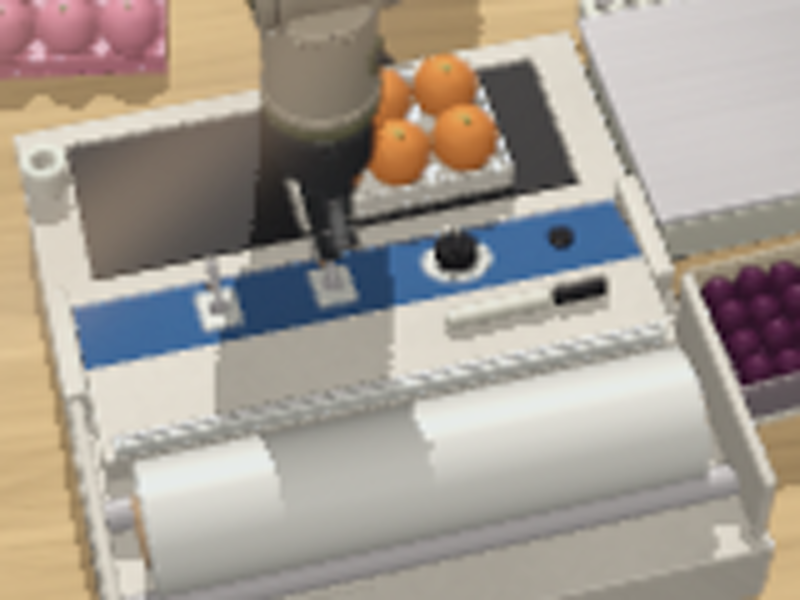

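The lever now leans forward against the finger, its tip at (255,258) and its nut at (298,240). I'll back off, go to the push start and check it again.

```bash
python3 -m handwheel '0 12 0 0 0 0 0;-30 15 0 0 0 0 0;-42 0 30 0 0 0 0;0 -40 10 0 0 0 75;0 -40 5 0 0 0 75;0 -40 0 0 0 0 75;0 -22 0 0 0 0 75;0 0 0 0 0 0 75'; python3 -m handwheel '0 0 0 0 0 0 75;0 0 0 0 0 0 75';python3 lev.py;  python3 -c "
from h import *
plan(-.165,-.065,.1)"
```

```text
clock: 10.8
position: [0.4854, -0.1523, 0.1985]
ee_rot: [0.478, 0.52, -0.48, 0.52]
ft_force: [-0.6, -0.7, 0.1]
grip_width: 0.847
clock: 11.0
position: [0.4888, -0.1509, 0.1984]
ee_rot: [0.479, 0.521, -0.478, 0.521]
ft_force: [-0.1, -0.5, -0.3]
grip_width: 0.882
t 11.0 pos [ 0.4888 -0.1509  0.1984] wrap [-0.1635 -0.0638] F [-0.1144 -0.5052 -0.2995] grip 0.882
[[ 0.0003  0.9964  0.0845]
 [ 0.0003  0.0845 -0.9964]
 [-1.      0.0003 -0.0003]]
-0.11 tip [-0.0627 -0.1075] 0.13499819603897834 0.13169197218503045
-0.02 tip [-0.0632 -0.0188] 0.13555686922402116 0.13189933224734302
t 11.05 pos [ 0.4888 -0.1507  0.1983] wrap [-0.1635 -0.0636] F [ 0.4286 -0.0812 -0.3557] grip 0.879
[[ 0.0001  0.9964  0.0848]
 [ 0.0006  0.0848 -0.9964]
 [-1.      0.0002 -0.0006]]
shift in tool axes now mm [98.2654 -1.5387  1.4548] in aligned axes [98.2665 -1.5306  1.3885] rv [-0.0062 -0.0006 -0.0002]
```

```bash
python3 - <<'E'
from h import *
c=grab('wrist'); o=manip.get_obs(); P=cloud(c); M=R.from_quat(o['ee_rot']).as_matrix()
L=(P-o['position'])@M*1e3
for s in (1,-1):
    m=(L[...,0]>-40)&(L[...,0]<5)&(L[...,1]*s>20)&(L[...,1]*s<70)&(abs(L[...,2])<25)
    q=L[m]; print(s,m.sum(),q.min(0),q.max(0)); 
    for a in range(-40,5,5):
        k=(q[:,0]>=a)&(q[:,0]<a+5)
        if k.any(): print(a,k.sum(),q[k].min(0),q[k].max(0))
E
```

```text
1 1598 [-39.9987  36.3898 -11.498 ] [-10.0442  50.8516  11.7882]
-40 375 [-39.9987  36.3898 -11.3105] [-35.0343  50.8516  11.3554]
-35 328 [-34.905   36.4024 -11.3054] [-30.0114  50.846   11.7882]
-30 294 [-29.9852  36.5252 -11.498 ] [-25.0119  50.6659  11.2899]
-25 273 [-24.9772  36.4672 -11.4271] [-20.0237  50.7154  11.3151]
-20 217 [-19.9853  36.5103 -11.3748] [-15.0166  49.4627  11.0881]
-15 111 [-14.9857  36.5447 -10.8408] [-10.0442  42.7433  11.2783]
-1 1605 [-39.9838 -52.0572 -11.6528] [ -9.1249 -37.4662  11.7783]
-40 374 [-39.9838 -51.7207 -11.5035] [-35.0032 -37.4662  11.1211]
-35 340 [-34.9807 -52.0572 -11.6528] [-30.0074 -37.6343  11.6704]
-30 293 [-29.9969 -51.8863 -11.3914] [-25.0425 -37.6308  11.7783]
-25 267 [-24.9971 -51.6308 -11.3735] [-20.1268 -37.6787  11.2282]
-20 218 [-19.9685 -50.6805 -11.3677] [-15.0103 -37.5751  11.4508]
-15 112 [-14.9795 -44.7089 -10.8699] [-10.4624 -37.7968  10.886 ]
-10 1 [ -9.1249 -38.473    3.6243] [ -9.1249 -38.473    3.6243]
```

```bash
python3 -m handwheel '40 -1 0 0 0 0 75;40 0 0 0 0 0 75;20 0 0 0 0 0 75;0 0 0 0 0 0 75;10 0 0 0 0 0 75;0 0 0 0 0 0 75;0 0 0 0 0 0 75';  python3 -c "
from h import *
plan(-.165,.2935,.085)
c=grab('wrist','w6.png')"
```

```text
clock: 11.8
position: [0.4877, -0.1513, 0.0892]
ee_rot: [0.479, 0.52, -0.478, 0.521]
ft_force: [0.0, 0.2, 0.1]
grip_width: 0.881
t 11.8 pos [ 0.4877 -0.1513  0.0892] wrap [-0.1646 -0.0641] F [0.0488 0.2131 0.1024] grip 0.881
[[ 0.0012  0.9965  0.0841]
 [-0.0005  0.0841 -0.9965]
 [-1.      0.0012  0.0006]]
shift in tool axes now mm [   3.9842   -2.8828 -357.6046] in aligned axes [   4.1866   -0.3929 -357.6137] rv [-0.0069  0.0006 -0.0012]
```

View pics/w6.png

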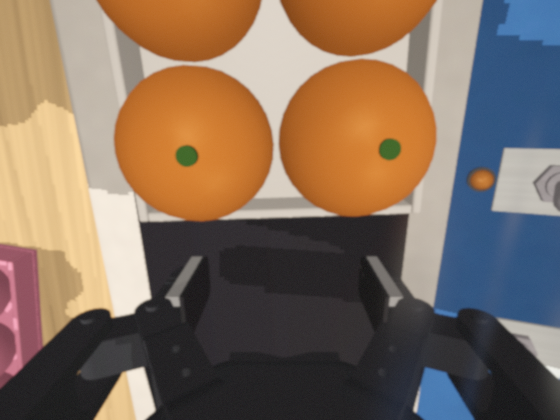

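```bash
python3 -m handwheel '3 0 -5 -0.006 0 0 75;0 0 -8 0 0 0 75;0 0 -8 0 0 0 75;0 0 -10 0 0 0 75;0 0 -12 0 0 0 75;0 0 -12 0 0 0 75;0 0 -12 0 0 0 75;0 0 -12 0 0 0 75'; python3 -c "
from h import *
plan(-.165,.2935,.086)
c=grab('wrist','w7.png')"
```

```text
clock: 12.65
position: [0.48, -0.0716, 0.0855]
ee_rot: [0.477, 0.522, -0.477, 0.522]
ft_force: [0.2, -4.1, 0.2]
grip_width: 0.881
t 12.65 pos [ 0.48   -0.0716  0.0855] wrap [-0.165  0.016] F [ 0.1748 -4.1267  0.2116] grip 0.881
[[ 0.0003  0.9959  0.09  ]
 [-0.0003  0.09   -0.9959]
 [-1.      0.0003  0.0004]]
shift in tool axes now mm [  -0.6181   -0.2228 -277.4891] in aligned axes [  -0.5206    0.0479 -277.4893] rv [-0.001   0.0004 -0.0003]
```

View pics/w7.png

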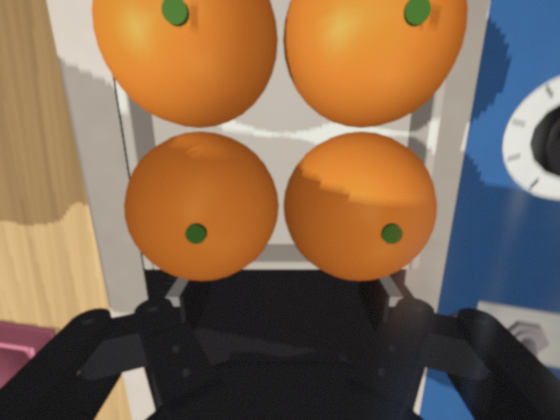

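The pack sits square against both fingers, its edge at row 268, and takes 4 N to push. Pushing on.

```bash
python3 -m handwheel '0 0 -12 0 0 0 75;0 0 -14 0 0 0 75;0 0 -14 0 0 0 75;0 0 -14 0 0 0 75;0 0 -14 0 0 0 75;0 0 -14 0 0 0 75;0 0 -14 0 0 0 75;0 0 -14 0 0 0 75'; python3 -c "
from h import *
plan(-.165,.2935,.086)
c=grab('wrist','w8.png')"
```

```text
clock: 13.5
position: [0.47, 0.0379, 0.0855]
ee_rot: [0.477, 0.522, -0.477, 0.522]
ft_force: [0.5, -4.9, 3.3]
grip_width: 0.877
t 13.5 pos [0.47   0.0379 0.0855] wrap [-0.165  0.126] F [ 0.4964 -4.9334  3.317 ] grip 0.877
[[ 0.0002  0.996   0.0898]
 [-0.0004  0.0898 -0.996 ]
 [-1.      0.0001  0.0004]]
shift in tool axes now mm [  -0.6128   -0.1671 -167.5146] in aligned axes [  -0.5386    0.0281 -167.515 ] rv [-0.0012  0.0004 -0.0001]
```

View pics/w8.png

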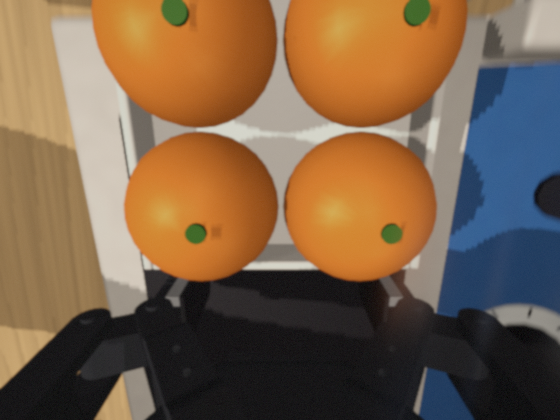

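```bash
python3 -m handwheel '0 0 -12 0 0 0 75;0 0 -12 0 0 0 75;0 0 -12 0 0 0 75;0 0 -12 0 0 0 75;0 0 -12 0 0 0 75;0 0 -12 0 0 0 75;0 0 -12 0 0 0 75;0 0 -12 0 0 0 75'; python3 -c "
from h import *
plan(-.165,.2935,.086)
c=grab('wrist','w9.png');c=grab('top','t9.png')"
```

```text
clock: 14.35
position: [0.4613, 0.1336, 0.0853]
ee_rot: [0.477, 0.522, -0.477, 0.522]
ft_force: [0.6, -1.4, -1.7]
grip_width: 0.878
t 14.35 pos [0.4613 0.1336 0.0853] wrap [-0.1649  0.222 ] F [ 0.6002 -1.4009 -1.7454] grip 0.878
[[-0.0001  0.996   0.0898]
 [-0.0001  0.0898 -0.996 ]
 [-1.     -0.0001  0.0001]]
shift in tool axes now mm [ -0.6962  -0.1332 -71.4835] in aligned axes [ -0.6916  -0.051  -71.4836] rv [-0.0011  0.0001  0.0001]
```

View pics/w9.png

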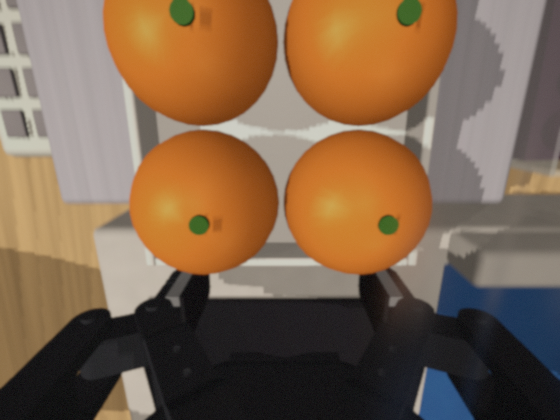

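```bash
python3 -m handwheel '0 0 -8 0 0 0 75;0 0 -8 0 0 0 75;0 0 -8 0 0 0 75;0 0 -8 0 0 0 75;0 0 -8 0 0 0 75;0 0 -8 0 0 0 75;0 0 -8 0 0 0 75;0 0 0 0 0 0 75'; cat > pk.py <<'E'
from h import *
import sys
o,M=st()
c=grab('top',sys.argv[1]); P=cloud(c)
for r in cams.outline_of('top','pack'):
    m=r['region']&(P[...,2]>.09)&(P[...,2]<.12); q=P[m]; 
    if m.sum()<20: continue
    rc=cv2.minAreaRect(q[:,:2].astype(np.float32)); print('pack',r['conf'],rc,'wrap',W2w(rc[0]),'off pan',np.array(rc[0])-[.4488,.3031])
    q=P[r['region']]; print(q[:,2].max(), np.percentile(q[:,2],[5,50,95]))
w=grab('wrist','w'+sys.argv[1])
E
python3 pk.py t10.png
```

```text
clock: 15.25
position: [0.4562, 0.1901, 0.0855]
ee_rot: [0.477, 0.523, -0.476, 0.522]
ft_force: [1.2, -0.0, 0.3]
grip_width: 0.878
t 15.25 pos [0.4562 0.1901 0.0855] wrap [-0.1649  0.2788] F [ 1.2211 -0.0141  0.2552] grip 0.878
[[ 0.0002  0.9958  0.0917]
 [ 0.0011  0.0917 -0.9958]
 [-1.      0.0003 -0.001 ]]
pack 0.77 ((0.4466499090194702, 0.3198149502277374), (0.1199515163898468, 0.11409825086593628), 5.333620548248291) wrap [-0.1626  0.4088] off pan [-0.0022  0.0167]
nan [nan nan nan]
```

View pics/wt10.png

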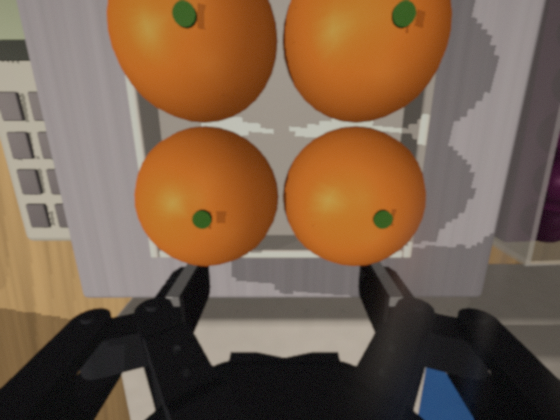

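View pics/t10.png

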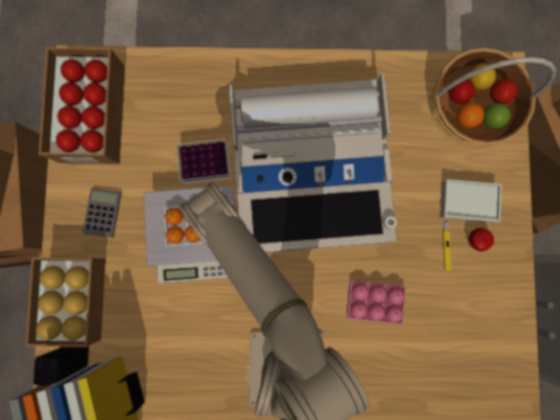

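```bash
python3 -m handwheel '0 0 -5 0 0 0 75;0 0 -5 0 0 0 75;0 0 -4 0 0 0 75;0 0 0 0 0 0 75;0 0 12 0 0 0 75;0 0 20 0 0 0 75;-40 0 0 0 0 0 75;-45 0 0 0 0 0 75'; python3 -m handwheel '-45 0 0 0 0 0 75;0 -20 35 0 0 0 75;0 -20 40 0 0 0 75;0 -20 40 0 0 0 75;0 -20 40 0 0 0 75;0 -20 40 0 0 0 75;0 0 0 0 0 0 75;0 0 0 0 0 0 75'; python3 pk.py t11.png
```

```text
clock: 16.2
position: [0.4571, 0.1689, 0.1702]
ee_rot: [0.476, 0.523, -0.478, 0.521]
ft_force: [0.3, -0.2, 0.9]
grip_width: 0.877
clock: 17.0
position: [0.3758, -0.0336, 0.2155]
ee_rot: [0.478, 0.521, -0.477, 0.522]
ft_force: [1.0, 1.5, 0.2]
grip_width: 0.878
t 17.0 pos [ 0.3758 -0.0336  0.2155] wrap [-0.2654  0.0633] F [0.9515 1.4577 0.2141] grip 0.878
[[ 0.001   0.9962  0.0875]
 [-0.0001  0.0875 -0.9962]
 [-1.      0.001   0.0002]]
pack 0.9 ((0.4479471445083618, 0.30094411969184875), (0.1200273409485817, 0.17756417393684387), 4.606014728546143) wrap [-0.1631  0.3899] off pan [-0.0009 -0.0022]
nan [nan nan nan]
```

View pics/t11.png

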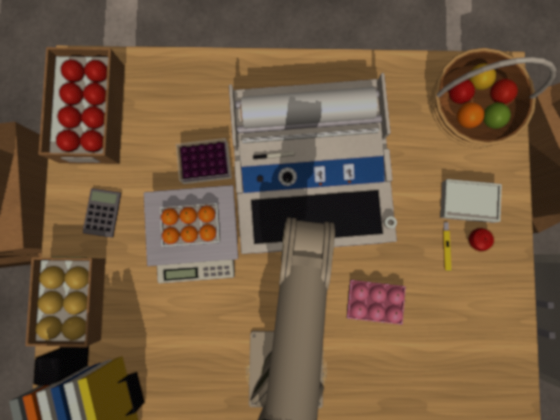

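View pics/wt11.png

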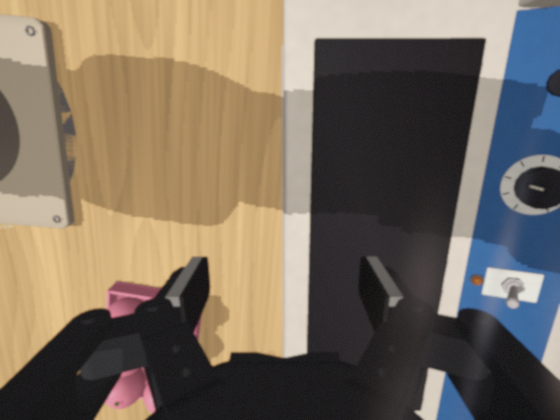

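The pack is centred on the pan, with its centre near (189,224). I'll check the levers, tray height and bystanders one last time.

```bash
python3 - <<'E'
from h import *
for n in('top','wrist','scene'):
    c=grab(n); P=cloud(c);F=np.array([W2w(p) for p in P.reshape(-1,3)]).reshape(420,560,2)
    for y in(-.11,-.02):
        m=(abs(F[...,1]-y)<.015)&(abs(F[...,0]+.05)<.03)&(P[...,2]>.116)
        if m.sum():
            z=P[m][:,2]; k=z>z.max()-.008; print(n,y,'tip',np.median(F[m][k],0),z.max(),m.sum())
    if n=='top':
        a=P[220:229,186:193]; 
        c0=pickle.load(open('top0.pkl','rb')); d=cv2.absdiff(c['color'],c0['color']).max(2); cv2.imwrite('pics/diff.png',d)
        m=(abs(F[...,0]+.163)<.09)&(abs(F[...,1]-.39)<.11)&(P[...,2]>.09)
        print('fruit top',np.percentile(P[m][:,2],[5,50,99]))
        for t in ('marker','calculator','cutter_knife','tray_stack','apple','grape_punnet','label_roll'):
            print(t,[x['box'] for x in cams.recognise('top',t)][:2])
        # tray rim height at each corner
        for sx in(-1,1):
            for sy in(-1,1):
                k=(abs(F[...,0]+.163-sx*.052)<.008)&(abs(F[...,1]-.39-sy*.08)<.008); print(sx,sy,np.nanmax(P[k][:,2]))
E
```

```text
top -0.11 tip [-0.0583 -0.1095] 0.13638363078065696 17
top -0.02 tip [-0.0575 -0.0186] 0.136570379518395 15
fruit top [0.1008 0.1292 0.143 ]
marker [[251.5, 149.9, 43.4, 8.3]]
calculator [[81.9, 189.2, 38.6, 48.9]]
cutter_knife [[440.8, 222.1, 10.1, 48.9]]
tray_stack [[437.7, 179.9, 64.2, 39.7]]
apple [[467.8, 227.8, 28.4, 24.3]]
grape_punnet [[175.8, 137.3, 55.5, 47.9]]
label_roll [[383.0, 216.7, 11.0, 12.0]]
-1 -1 0.12459918295471328
-1 1 0.10885194878862481
1 -1 0.1286039145339668
1 1 0.12323333013408933
wrist -0.11 tip [-0.0605 -0.1059] 0.1240945290935545 3
wrist -0.02 tip [-0.0637 -0.0174] 0.134898375754166 192
scene -0.11 tip [-0.0544 -0.109 ] 0.1396362848415169 14
scene -0.02 tip [-0.0591 -0.0194] 0.1359121027682324 17
```

```bash
python3 -c "
from h import *
print(hand_in())"
```

```text
the job is handed in; nothing more can be done
None
```

I've handed the job in: both toggles are off, and the pack is on the middle of the scale's pan. `hand_in` gave no verdict.

- **Toggles:** The plate toggle snapped over on the first push. The cutter toggle stopped part way after its first push; the wrist camera showed this, so I pushed it again. At the end, the top view put both lever tips about 20 mm nearer the front than at the start and about 4 mm lower. A closer wrist view, right after the second cutter push, put both at about 25 mm forward and 132 mm high, as expected for off.
- **Pack:** I slid it across with two open fingers and never lifted it. It is about 2 mm from the pan's middle and square to the pan. The fruit tops are at about 140 mm, so the tray sits on the pan, with its edge about 62 mm clear of the wrapper's end.
- **Other things:** I never touched the thermostat. The marker, calculator and label roll show no shift from the first picture. I didn't measure the other bystanders against their starting positions, but the arm didn't touch them.
- **Disagreements:**
  - The distant scene camera put the plate lever tip only about 16 mm forward and near its original height. That reading rests on 14 pixels, so I trusted the top and wrist views.
  - A rim-height check at the tray corners was no use because mandarins were in the samples.

The clock was at about 17 s of the 51 s allowed, and the highest force in any reading was about 6 N.

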